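Clear the spectacle maker's filing bench

ROBOT

A 6-joint arm with a two-finger parallel gripper is mounted at the origin on the work surface. World frame = base frame: x ahead of the robot, y to its left, z up, the work surface at z = 0. Lengths are in m, angles in rad, forces in N, time in s.
With the tool pointing down it reaches from about 0.25 to 0.775 m from the base axis. Payload 4 kg.
Tool frame: the origin (TCP) lies on the centre line of the jaws, within the pads' length; the fingertips stand robot.tips_ahead ahead of it and the grasp point (between the pads) lies 8 mm behind it (robot.tips_ahead is the distance from the TCP to the fingertips, in m); z points along the fingers, y is the line along which they close (so a half turn about z gives the same grasp; the last joint's range is limited). The gripper opens to 94 mm and grips with 3 to 60 N. Pads are 16 mm wide; open, the fingers measure 119 mm over their backs; the gripper's body (75 mm by 177 mm) begins 78 mm behind the grasp point.
Start: joints at [1.097, 0.087, 1.371, -0, 1.684, -0.103], TCP at [0.199, 0.513, 0.217] pointing down, gripper open.
Joint ranges: [-3.1, 3.1], [-0.76, 2.03], [0.27, 2.55], [-1.08, 4.22], [0.17, 2.65], [-2.57, 2.57]. Speed limits (rad/s): [2.79, 2.79, 3.14, 3.14, 3.14, 3.14].

INTERFACE

Orientations are given as [roll, pitch, yaw] about the fixed x, y, z axes, in that order (R = Rz(yaw) Ry(pitch) Rx(roll)).
In Python, from bench import robot, snapshot, close_job, spotter gives the robot as it stands. The module is installed in compiled form; this text tells all that it offers.
- The arm moves only by the tool servo_tool, never from a script. Its argument "commands" is one flat list of numbers, 7 for each row, row after row: the shift along the tool's x, y, z in m, then the turn, a rotation vector about the tool's x, y, z in degrees, then the finger opening in m, from 0 to 0.094. In form: [x, y, z, ax, ay, az, grip, x, y, z, ax, ay, az, grip, ...]. A call has 1 to 10 rows; each row is the pose to reach, as a shift and turn from the pose commanded when the call began, along the tool's axes at that moment; what a row does not reach only later rows make up. A row lasts 1/8 s, in which the tool goes at most 62.5 mm and 10.7 degrees, less where a joint would pass 70% of its speed; a pose out of reach is approached as far as the arm can. A call with a gripper value outside its range is refused whole. The fingers move at their own pace and stop on an object; the grip force is fixed at half the most. Time passes only in rows, so rows that repeat a pose let the fingers close. It gives the time, the measured TCP pose, the force, the opening and the grip force at its end, in the units of the state.
- robot.get_obs(): the state, without advancing time (a new reading comes with each control period).
- snapshot(name): name is "side" or "top"; returns a dict with "img" (420x560x3 uint8, blue, green, red), "camera_matrix" (3x3 intrinsics, pixels), "extrinsics" (4x4, takes a point from camera to world coordinates). Camera axes: x right, y down, z forward; pixel columns grow to the right and rows downward; lengths in m; the calibration is good to about 2 mm. A picture is of the moment at which its call begins. There is no depth.
- close_job(): hands the job in; it is judged then, once.
Trained networks look in a picture, given as the dict that the camera call returned (one of the last four; its "shot" number tells which), for a name from the list of things; names that differ only in an ending like _2 or _b are one class to them, and where a whole thing is asked for, a point or a joint stands for the part that bears it (a point fixed in the world has none). Each returns a list of dicts, best first, with "conf" (0 to 1); they miss things now and then, are a little off and sometimes report something else, mostly with a low value. They report only what shows in the picture. A call takes as long as a camera call.
- spotter.trace(name, picture): "region" (420x560 bool, what is visible of it) and "box" ([left, top, width, height] in pixels, round what is visible of it).
The state is a dict: "time": time; "joint_positions": joint angles; "qvel": joint speeds; "joint_torque": joint torques, N m; "tool_pos": TCP position; "ee_rot": TCP orientation; "wrist_force": force on the tool from outside, world axes, zero at the start; "wrist_torque": the same for the moment, N m; "width": finger opening in m; "finger_force": force on a finger pad.
Only numpy, scipy, OpenCV 4.12 (cv2) and the standard library are available. Lean on these libraries where they do the work, as an engineer would, in place of code of your own. Each camera call takes 0.05 s, during which the arm holds its last target. There are 200 camera calls.

TASK

Clear the filing bench for the night: swing the rack's red locking lever up, put every file away in the rack, blade through a hole of its own until its brass collar is home against the rack, then swing the lever fully down again so that its bar locks the files in. Tip all the offcuts out of the yellow tray into the clear scrap tub (pick up any that go astray) and stand the empty tray upright back in the middle of its black mat. Leave the two loose spectacle frames and the mug where they are.

Things in the scene. Friction and masses are not known exactly. Their poses are not given: they have to be found in the camera images.
- rack: Fixed wooden rack 216 wide (y), 85 deep. Origin on the bench under the middle of its front face; x into the rack, away from robot; z up; yaw varies. Front plate (face at x = 0, 78 high) has 4 round through-holes, diameter 14, countersunk, along x, 60 above the bench. A rear plate at x = 50 to 60 has 16 mm square holes in line: a file pushed in straight passes both. Side posts 90 high at x = 30.
- rack_hole0 (a point): Centre of the mouth of rack hole 0, in the front face at rack y = -82.5, z = 60; the rack's axes. Hole 0 is next to the lever's handle.
- rack_hole1 (a point): Centre of the mouth of rack hole 1, in the front face at rack y = -27.5, z = 60; the rack's axes. Hole 0 is next to the lever's handle.
- rack_hole2 (a point): Centre of the mouth of rack hole 2, in the front face at rack y = 27.5, z = 60; the rack's axes. Hole 0 is next to the lever's handle.
- rack_hole3 (a point): Centre of the mouth of rack hole 3, in the front face at rack y = 82.5, z = 60; the rack's axes. Hole 0 is next to the lever's handle.
- file0: Needle file lying loose on white paper (may be absent). Origin on its axis at the front face of its brass collar (meets the hole's mouth when home); x along the axis to the tip. Blue handle 26 x 26 square, x = -94 to -24; steel neck 10 x 10, -24 to -8; collar 26 x 26, -8 to 0; round blade, diameter 10, 0 to 75. Lying, the axis is 15 above the bench. 110 g, mass centre x = -43.
- file1: Needle file lying loose on white paper (may be absent). Origin on its axis at the front face of its brass collar (meets the hole's mouth when home); x along the axis to the tip. Blue handle 26 x 26 square, x = -94 to -24; steel neck 10 x 10, -24 to -8; collar 26 x 26, -8 to 0; round blade, diameter 10, 0 to 75. Lying, the axis is 15 above the bench. 110 g, mass centre x = -43.
- file2: Needle file lying loose on white paper (may be absent). Origin on its axis at the front face of its brass collar (meets the hole's mouth when home); x along the axis to the tip. Blue handle 26 x 26 square, x = -94 to -24; steel neck 10 x 10, -24 to -8; collar 26 x 26, -8 to 0; round blade, diameter 10, 0 to 75. Lying, the axis is 15 above the bench. 110 g, mass centre x = -43.
- file3: Needle file lying loose on white paper (may be absent). Origin on its axis at the front face of its brass collar (meets the hole's mouth when home); x along the axis to the tip. Blue handle 26 x 26 square, x = -94 to -24; steel neck 10 x 10, -24 to -8; collar 26 x 26, -8 to 0; round blade, diameter 10, 0 to 75. Lying, the axis is 15 above the bench. 110 g, mass centre x = -43.
- lock_lever (a joint): Rack's locking lever (hinged bail), rad: 0 shut, 1.75 fully up (stops); stays where left (friction 0.13 N m, weight 0.05 N m). Shut, its bar (6 thick, 8 high) crosses 16 in front of the face, underside 67 above the bench: it sits in the necks of files that are home and keeps collars from passing. Opening lifts bar and handle up and over to the rack's +x. At 1.5 or more it is clear of the gripper.
- lever_grip (a point): Middle of the lever's red round handle, diameter 14, 56 long along the rack's y, free on the rack's -y side; can be pinched across the rack's x from above. Moves with the lever: shut it is at rack x = -55, y = -151, z = 90; the hinge axis runs along the rack's y through rack x = 30, z = 84, so it swings at radius 85.
- tray: Loose yellow carrying tray 130 (x) x 110 (y), 220 g, origin under its middle. Floor 4 thick, walls 36 high at x = +-65 and y = -55; no wall at +y, where the floor rises as a 10 degree lip from y = 16 to 57 (edge 11 high): tip it +y side down. Black handle bar along x, 16 wide x 20 high, over the middle (y = 0), on end posts.
- tray_handle (a point): Centre of the tray's handle bar, 88 above the tray's underside. Tipped 0.9 rad or more about the bar, the tray empties in about a second.
- tray_mat: Fixed black rubber mat 190 (x) x 170 (y) x 3 high, the tray's place, origin in the middle of its underside. The tray may stand any way round on it.
- offcut0: Acetate offcut, slippery chunk 30 x 22 x 14 (x, y, z), 15 g, origin at its centre, in the tray at the start (may be absent).
- offcut1: Acetate offcut, slippery chunk 30 x 22 x 14 (x, y, z), 15 g, origin at its centre, in the tray at the start (may be absent).
- offcut2: Acetate offcut, slippery chunk 30 x 22 x 14 (x, y, z), 15 g, origin at its centre, in the tray at the start (may be absent).
- offcut3: Acetate offcut, slippery chunk 30 x 22 x 14 (x, y, z), 15 g, origin at its centre, in the tray at the start (may be absent).
- offcut4: Acetate offcut, slippery chunk 30 x 22 x 14 (x, y, z), 15 g, origin at its centre, in the tray at the start (may be absent).
- tub: Fixed clear scrap tub, open on top, 170 (x) x 230 (y) x 90 high, walls 4, origin in the middle of its underside.
- frame_a: Tortoiseshell spectacle front 46 x 138 x 8, lying loose between rack and tub; leave alone.
- frame_b: Amber spectacle front 46 x 138 x 8, lying loose to the left of the files; leave alone.
- mug: Blue mug, 76 wide and 90 high, standing loose to the left of the rack; leave alone.

How it is judged:
On the way, in this order (a step that is already met when the one before it is completed fails the run):
1. the locking lever is swung up (past 1.4 rad) (value of joint lock_lever above 1.4 rad), for 0.2 s.
2. every file is home in a hole of the rack while the lever is up (collar within 7 mm of a hole's mouth, along the hole within 0.15 rad) ((distance between file0 and rack_hole0 below 0.007 m or distance between file0 and rack_hole1 below 0.007 m or distance between file0 and rack_hole2 below 0.007 m or distance between file0 and rack_hole3 below 0.007 m) and angle between the x axis of each of file0, file1, file2, file3 and the x axis of rack, either way round below 0.15 rad and (distance between file1 and rack_hole0 below 0.007 m or distance between file1 and rack_hole1 below 0.007 m or distance between file1 and rack_hole2 below 0.007 m or distance between file1 and rack_hole3 below 0.007 m) and (distance between file2 and rack_hole0 below 0.007 m or distance between file2 and rack_hole1 below 0.007 m or distance between file2 and rack_hole2 below 0.007 m or distance between file2 and rack_hole3 below 0.007 m) and (distance between file3 and rack_hole0 below 0.007 m or distance between file3 and rack_hole1 below 0.007 m or distance between file3 and rack_hole2 below 0.007 m or distance between file3 and rack_hole3 below 0.007 m) and value of joint lock_lever above 1.2 rad), for 0.2 s.
3. the lever is swung down again (below 0.12 rad) (value of joint lock_lever below 0.12 rad), for 0.2 s.
At the end, for the whole second after the job is handed in: Every file is home (collar within 7 mm of the mouth of a hole, aligned within 0.15 rad), the lever is shut (below 0.12 rad), all offcuts lie in the tub, and the tray stands upright (0.08 rad) at rest on its mat, centre within 30 mm of the mat's ((distance between file0 and rack_hole0 below 0.007 m or distance between file0 and rack_hole1 below 0.007 m or distance between file0 and rack_hole2 below 0.007 m or distance between file0 and rack_hole3 below 0.007 m) and angle between the x axis of each of file0, file1, file2, file3 and the x axis of rack, either way round below 0.15 rad and (distance between file1 and rack_hole0 below 0.007 m or distance between file1 and rack_hole1 below 0.007 m or distance between file1 and rack_hole2 below 0.007 m or distance between file1 and rack_hole3 below 0.007 m) and (distance between file2 and rack_hole0 below 0.007 m or distance between file2 and rack_hole1 below 0.007 m or distance between file2 and rack_hole2 below 0.007 m or distance between file2 and rack_hole3 below 0.007 m) and (distance between file3 and rack_hole0 below 0.007 m or distance between file3 and rack_hole1 below 0.007 m or distance between file3 and rack_hole2 below 0.007 m or distance between file3 and rack_hole3 below 0.007 m) and value of joint lock_lever below 0.12 rad and x of offcut0 in the frame of tub between -0.083 and 0.083 m and y of offcut0 in the frame of tub between -0.113 and 0.113 m and z of each of offcut0, offcut1, offcut2, offcut3, offcut4 in the frame of tub below 0.085 m and linear speed of each of offcut0, offcut1, offcut2, offcut3, offcut4 below 0.05 m/s and x of offcut1 in the frame of tub between -0.083 and 0.083 m and y of offcut1 in the frame of tub between -0.113 and 0.113 m and x of offcut2 in the frame of tub between -0.083 and 0.083 m and y of offcut2 in the frame of tub between -0.113 and 0.113 m and x of offcut3 in the frame of tub between -0.083 and 0.083 m and y of offcut3 in the frame of tub between -0.113 and 0.113 m and x of offcut4 in the frame of tub between -0.083 and 0.083 m and y of offcut4 in the frame of tub between -0.113 and 0.113 m and horizontal distance between tray and tray_mat below 0.03 m and height (world z) of tray below 0.012 m and angle between tray's own z axis and vertical below 0.08 rad and linear speed of tray below 0.03 m/s); the robot touches nothing.
It fails at once if the frame_a is moved more than 30 mm (distance of frame_a from where it was at the start of the episode above 0.03 m).
It fails at once if the frame_b is moved more than 30 mm (distance of frame_b from where it was at the start of the episode above 0.03 m).
It fails at once if the mug is moved more than 30 mm (distance of mug from where it was at the start of the episode above 0.03 m).
Of file0, file1, file2, file3 only 2 to 4 are there at a start; the rules pass over those that are not, and their reading is None.
Of offcut0, offcut1, offcut2, offcut3, offcut4 only 3 to 5 are there at a start; the rules pass over those that are not, and their reading is None.
At some moment in a run one of tray, file0, file1, file2, file3 may be knocked a few centimetres aside while the robot is not near it.
Once in a run the grip may slacken for a moment while it holds something.
It also fails if it takes over 210 s, if anything falls off the work surface, if the arm or the gripper's body presses on something with over 40 N, if the wrist force passes 120 N, or if a joint passes its speed limit or range.

## Working session

There is one attempt and no reset: what is moved stays moved. The work goes in short steps, Python scripts to look and compute and a tool call to move; the robot and the scene stay as the last step left them, time stands still between calls to the robot, and variables do not carry over. Pictures are saved under pics/ and viewed, at most 14 in all, crops included, and the job is handed in when it is done.

Besides the shell and the picture viewer there is one more tool, called after "Request:" as name(argument=value, ...), one argument or row to a line, values as JSON. servo_tool: Moves the arm, as the interface text tells. Its arguments: {"type":"object","properties":{"commands":{"type":"array","items":{"type":"number"}}},"required":["commands"]}

```bash
mkdir -p pics; cat > h.py <<'E'
import numpy as np, cv2
from scipy.spatial.transform import Rotation as R
from bench import robot, snapshot, close_job, spotter
def ray(p,u,v):
    K=np.array(p["camera_matrix"]);E=np.array(p["extrinsics"])
    return E[:3,3],E[:3,:3]@np.linalg.inv(K)@np.array([u,v,1.])
def at(p,u,v,z):
    o,d=ray(p,u,v); return o+d*(z-o[2])/d[2]
def proj(p,X):
    K=np.array(p["camera_matrix"]);E=np.array(p["extrinsics"])
    c=(np.atleast_2d(X)-E[:3,3])@E[:3,:3]; q=c@K.T; return q[:,:2]/q[:,2:]
def st():
    o=robot.get_obs(); print(round(o["time"],2),np.round(o["tool_pos"],4),np.round(o["ee_rot"],3),np.round(o["joint_positions"],2),"w",round(o["width"],4),"ff",o["finger_force"],"F",np.round(o["wrist_force"],1)); return o
E
python3 - <<'E'
from h import *
o=st(); print(robot.tips_ahead)
for n in ["top","side"]:
    p=snapshot(n); cv2.imwrite(f"pics/{n}0.png",p["img"])
    print(n,np.round(p["camera_matrix"],1).tolist(),np.round(p["extrinsics"],3).tolist())
    for t in ["rack","file0","lever_grip","tray","tray_handle","tray_mat","offcut0","tub","frame_a","frame_b","mug"]:
        for d in spotter.trace(t,p):
            ys,xs=np.nonzero(d["region"])
            print(t,round(d["conf"],2),d["box"],(round(xs.mean()),round(ys.mean())),len(xs), np.round(at(p,xs.mean(),ys.mean(),0.015),3))
E
```

```text
0.0 [0.1991 0.5122 0.2153] [-3.139 -0.     2.771] [ 1.1   0.09  1.37  0.    1.68 -0.1 ] w 0.0938 ff 0.0 F [0.9 0.7 0.4]
0.011
top [[449.8, 0.0, 277.6], [0.0, 449.8, 206.6], [0.0, 0.0, 1.0]] [[-0.016, -0.995, 0.094, 0.447], [-1.0, 0.017, 0.012, 0.046], [-0.013, -0.093, -0.996, 1.238], [0.0, 0.0, 0.0, 1.0]]
rack 0.6 [189.5, 158.1, 113.9, 53.1] (239, 176) 3228 [0.648 0.164 0.015]
file0 0.86 [257.7, 195.8, 10.9, 62.0] (264, 235) 373 [0.486 0.099 0.015]
file0 0.86 [211.4, 192.5, 10.6, 57.6] (218, 230) 356 [0.502 0.225 0.015]
file0 0.64 [291.8, 194.8, 18.9, 60.6] (302, 235) 346 [ 0.485 -0.003  0.015]
lever_grip 0.73 [189.7, 156.2, 114.9, 51.5] (238, 176) 3163 [0.648 0.167 0.015]
lever_grip 0.58 [391.3, 230.3, 46.1, 52.6] (413, 257) 2058 [ 0.421 -0.302  0.015]
tray 0.65 [426.8, 246.0, 6.5, 12.7] (428, 256) 76 [ 0.422 -0.342  0.015]
tray 0.2 [190.3, 157.6, 110.8, 50.0] (239, 176) 3099 [0.648 0.165 0.015]
tray_handle 0.85 [392.4, 231.5, 45.1, 50.4] (412, 256) 2052 [ 0.421 -0.3    0.015]
tray_mat 0.86 [378.0, 220.4, 66.7, 71.4] (411, 257) 1932 [ 0.42  -0.298  0.015]
tray_mat 0.44 [192.6, 174.3
[... 2553 characters left out ...]
[0.656 0.191 0.015]
frame_a 0.71 [340.4, 234.2, 17.6, 13.3] (350, 244) 98 [ 0.705 -0.059  0.015]
frame_a 0.7 [210.4, 156.5, 31.3, 11.3] (227, 162) 137 [0.474 0.412 0.015]
frame_a 0.44 [236.9, 312.9, 74.8, 67.9] (274, 345) 3354 [ 0.425 -0.297  0.015]
frame_b 0.74 [276.9, 154.6, 56.3, 71.4] (301, 192) 2134 [0.656 0.191 0.015]
frame_b 0.71 [340.4, 234.2, 17.6, 13.3] (350, 244) 98 [ 0.705 -0.059  0.015]
frame_b 0.7 [210.4, 156.5, 31.3, 11.3] (227, 162) 137 [0.474 0.412 0.015]
frame_b 0.44 [236.9, 312.9, 74.8, 67.9] (274, 345) 3354 [ 0.425 -0.297  0.015]
mug 0.65 [251.3, 124.5, 34.2, 36.0] (271, 143) 889 [0.645 0.49  0.015]
mug 0.31 [251.6, 257.6, 66.9, 31.5] (277, 274) 588 [ 0.491 -0.107  0.015]
```

```bash
python3 -c "
import cv2
a=cv2.imread('pics/top0.png')[130:310,90:480];cv2.imwrite('pics/t0c.png',cv2.resize(a,None,fx=2.05,fy=2.05,interpolation=3))
a=cv2.imread('pics/side0.png')[120:410,190:450];cv2.imwrite('pics/s0c.png',cv2.resize(a,None,fx=2.05,fy=2.05,interpolation=3))"
```

```text
(no output)
```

View pics/t0c.png

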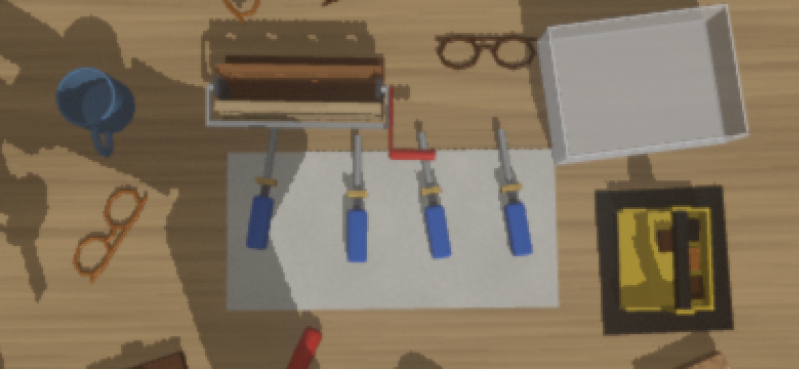

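View pics/s0c.png

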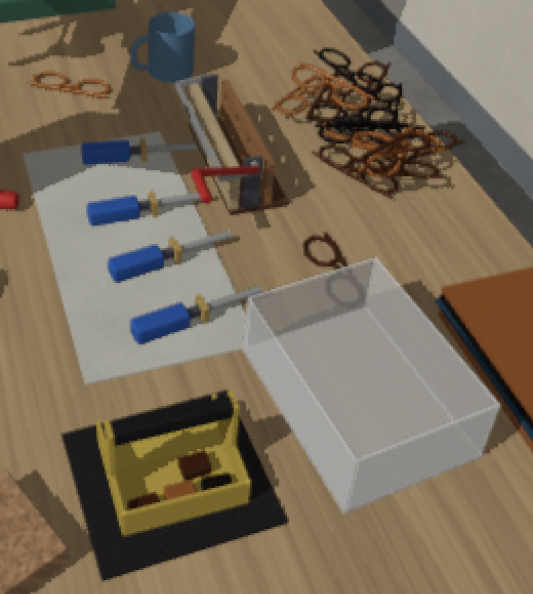

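Top crop: four blue files on the paper with tips toward the rack. The red lever handle is at crop (412,155), the tray (handle at (682,258)) has its open lip to the left, and the tub is upper right. The side crop shows 4 or so offcuts in the tray. Next I zoom in to measure the rack.

```bash
cat > meas.py <<'E'
from h import *
from scipy.optimize import least_squares
def files(pt,ps):
    # blue handle + brass collar silhouettes from both views; fit yaw,x,y with centroid/axis
    out=[]
    for p in (pt,ps):
        hsv=cv2.cvtColor(p["img"],cv2.COLOR_BGR2HSV)
        m=cv2.inRange(hsv,(108,150,50),(125,255,255))
        n,l,s,c=cv2.connectedComponentsWithStats(m)
        out.append([(c[i],s[i][4]) for i in range(1,n) if s[i][4]>60])
    return out
E
python3 - <<'E'
from meas import *
pt=snapshot("top");ps=snapshot("side")
f=files(pt,ps)
for p,L in zip((pt,ps),f):
    for c,a in L: print(np.round(c,1),a,np.round(at(p,*c,0.018),4))
for n,p,(x,y,w,h) in (("t",pt,(180,145,130,70)),("s",ps,(265,145,75,85))):
    a=p["img"][y:y+h,x:x+w]; k=6; cv2.imwrite(f"pics/r{n}.png",cv2.resize(a,None,fx=k,fy=k,interpolation=0))
# red handle blobs
for p in (pt,ps):
    hsv=cv2.cvtColor(p["img"],cv2.COLOR_BGR2HSV)
    m=cv2.inRange(hsv,(0,170,90),(6,255,255))|cv2.inRange(hsv,(174,170,90),(180,255,255))
    n,l,s,c=cv2.connectedComponentsWithStats(m); print([(s[i].tolist(),np.round(c[i],1).tolist()) for i in range(1,n) if s[i][4]>20])
E
```

```text
[532.2 364.9] 2111 [ 0.1337 -0.6001  0.018 ]
[ 50.3 333.6] 206 [0.2314 0.6729 0.018 ]
[ 80.4 358.8] 68 [0.1648 0.5904 0.018 ]
[117.4 139.6] 2124 [0.1341 0.6436 0.018 ]
[241.2 194. ] 208 [0.4778 0.2249 0.018 ]
[245.  222.5] 253 [0.4585 0.0965 0.018 ]
[255.9 248.1] 283 [ 0.462  -0.0091  0.018 ]
[267.8 277.5] 331 [ 0.464 -0.115  0.018]
[([238, 291, 8, 12, 59], [241.7, 296.2]), ([225, 302, 14, 24, 131], [231.7, 315.5])]
[([283, 201, 33, 18, 122], [292.7, 207.3]), ([163, 211, 35, 11, 240], [181.4, 215.9]), ([462, 329, 57, 20, 148], [489.4, 338.4])]
```

View pics/rt.png

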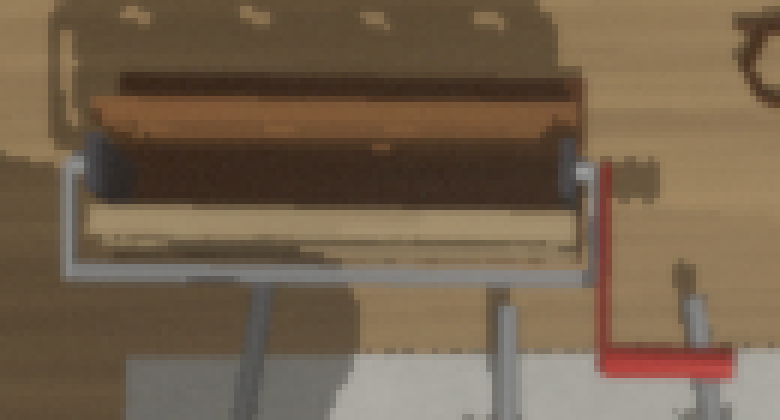

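View pics/rs.png

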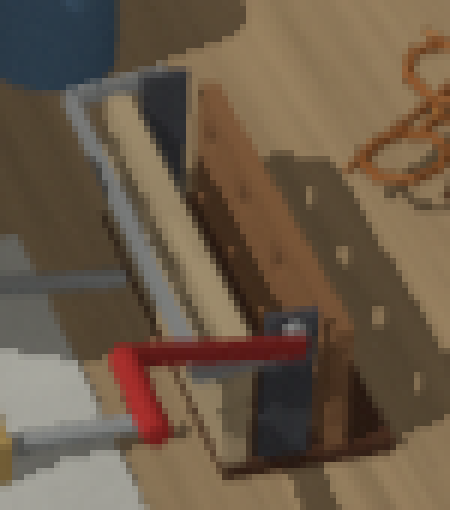

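Rack top crop: the handle's free end is at (733,362), the bar runs (62,272)–(593,278), and the front plate ends are at u=88 and 580. Rack side crop: handle from (125,355) to (157,430). I fit the rack pose from these.

```bash
cat > fitr.py <<'E'
from meas import *
pt=snapshot("top");ps=snapshot("side")
T=lambda u,v:(180+u/6-.42,145+v/6-.42); S=lambda u,v:(265+u/6-.42,145+v/6-.42)
# (pic, rack pt, pixel, use u, use v)
obs=[(pt,(-55,-179,90),T(734,362),1,1),(pt,(-55,-123,90),T(605,360),0,1),
(pt,(-16,113,71),T(62,272),0,1),(pt,(-16,-113,71),T(590,278),0,1),
(pt,(6,108,78),T(88,225),1,0),(pt,(6,-108,78),T(579,225),1,0),
(ps,(-55,-123,90),T(0,0),0,0),(ps,(-55,-179,90),S(158,432),1,1),(ps,(-55,-123,90),S(122,358),0,1),
(ps,(-16,114,71),S(72,100),1,0)]
def rw(q,X):
    c,s=np.cos(q[2]),np.sin(q[2]); X=np.array(X)/1000.
    return np.array([q[0]+c*X[0]-s*X[1],q[1]+s*X[0]+c*X[1],X[2]])
def res(q):
    r=[]
    for p,X,px,a,b in obs:
        d=proj(p,rw(q,X))[0]-px; r+=[d[0]*a,d[1]*b]
    return r
s=least_squares(res,[0.63,0.16,0.])
print(s.x,np.round(res(s.x),1).reshape(-1,2).tolist())
np.save("rack.npy",s.x)
for n,X in (("grip",(-55,-151,90)),)+tuple((f"h{i}",(0,-82.5+55*i,60)) for i in range(4)): print(n,rw(s.x,X))
# overlay check points
for n,p in (("t",pt),("s",ps)):
    im=cv2.resize(p["img"],None,fx=6,fy=6,interpolation=0)
    for a,b in [((0,-108,78),(0,108,78)),((0,-108,0),(0,-108,78)),((30,-108,0),(30,-108,90)),((-55,-179,90),(-55,-123,90)),((-16,-113,71),(-16,113,71)),((60,-108,78),(60,108,78)),((0,-108,0),(0,108,0))]:
        A=proj(p,[rw(s.x,a),rw(s.x,b)])*6+2.5
        cv2.line(im,tuple(A[0].astype(int).tolist()),tuple(A[1].astype(int).tolist()),(0,255,0),1)
    x,y,w,h=(180,145,130,70) if n=="t" else (265,145,75,85)
    cv2.imwrite(f"pics/o{n}.png",im[y*6:(y+h)*6,x*6:(x+w)*6])
a=cv2.imread("pics/ot.png");b=cv2.imread("pics/os.png")
E
cat > files.py <<'E'
from h import *
pt=snapshot("top");ps=snapshot("side")
hsv=cv2.cvtColor(pt["img"],cv2.COLOR_BGR2HSV)
m=cv2.inRange(hsv,(105,110,40),(128,255,255)); m[:, :200]=0; m[:,360:]=0; m[:180]=0
n,l,s,c=cv2.connectedComponentsWithStats(m)
for i in range(1,n):
    if s[i][4]<60: continue
    ys,xs=np.nonzero(l==i)
    P=np.array([at(pt,x,y,0.026)[:2] for x,y in zip(xs,ys)]); cc=P.mean(0)
    w,V=np.linalg.eigh(np.cov((P-cc).T)); d=V[:,1]*np.sign(V[0,1])
    t=(P-cc)@d
    print("handle centre",np.round(cc,4),"yaw",round(np.arctan2(d[1],d[0]),3),"len",np.round(np.ptp(t),3),"w",np.round(np.ptp((P-cc)@[-d[1],d[0]]),3),s[i][4])
E
python3 fitr.py; python3 files.py
```

```text
[ 0.6184839   0.17334156 -0.03364742] [[0.3, 0.3], [-0.0, 0.3], [0.0, -0.6], [-0.0, -0.3], [-1.9, -0.0], [-1.1, -0.0], [0.0, 0.0], [0.3, 2.6], [0.0, 1.5], [0.1, 0.0]]
grip [0.55843523 0.02427729 0.09      ]
h0 [0.61570851 0.09088826 0.06      ]
h1 [0.61755877 0.14585713 0.06      ]
h2 [0.61940903 0.200826   0.06      ]
h3 [0.62125929 0.25579487 0.06      ]
handle centre [0.4787 0.2268] yaw -0.15 len 0.066 w 0.022 200
handle centre [ 0.4642 -0.1125] yaw 0.148 len 0.066 w 0.023 214
handle centre [ 0.4621 -0.0067] yaw 0.143 len 0.066 w 0.023 208
handle centre [0.4589 0.0991] yaw -0.032 len 0.065 w 0.022 207
```

View pics/ot.png

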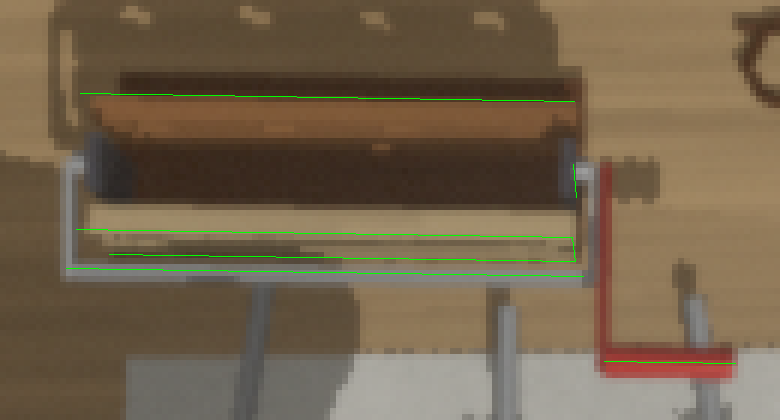

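View pics/os.png

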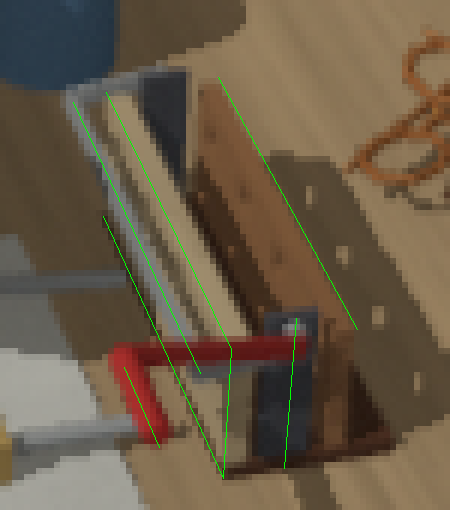

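```bash
cat > rel.py <<'E'
import sys
from h import *
# args: groups x,y,z[,yaw[,roll-about-tool-y pitch deg]] ; prints tool-frame row(s) from measured pose
o=st(); R0=R.from_euler("xyz",o["ee_rot"]); p0=np.array(o["tool_pos"])
for a in sys.argv[1:]:
    v=[float(t) for t in a.split(",")]; yaw=v[3] if len(v)>3 else None
    R1=R.from_euler("xyz",[np.pi,0,yaw]) if yaw is not None else R0
    if len(v)>4: R1=R1*R.from_rotvec(np.array(v[4:7])*np.pi/180)
    d=R0.inv().apply(np.array(v[:3])-p0); print(a,"->",np.round(d,4).tolist(),np.round((R0.inv()*R1).as_rotvec(True),2).tolist())
E
python3 rel.py .558,.024,.2,1.537 .558,.024,.082,1.537
```

```text
1.5 [0.1993 0.5126 0.2165] [ 3.142 -0.     2.771] [ 1.1   0.09  1.37  0.    1.68 -0.1 ] w 0.0938 ff 0.0 F [-0.4 -0.3 -0.1]
.558,.024,.2,1.537 -> [-0.5114, -0.3255, 0.0165] [0.0, -0.0, 70.69]
.558,.024,.082,1.537 -> [-0.5114, -0.3255, 0.1345] [0.0, -0.0, 70.69]
```

Request:
servo_tool(
  commands=[-0.511,-0.325,0.0,0,0,70.7,0.06,-0.511,-0.325,0.0,0,0,70.7,0.06,-0.511,-0.325,0.0,0,0,70.7,0.06,-0.511,-0.325,0.0,0,0,70.7,0.06,-0.511,-0.325,0.0,0,0,70.7,0.06,-0.511,-0.325,0.0,0,0,70.7,0.06,-0.511,-0.325,0.0,0,0,70.7,0.06,-0.511,-0.325,0.0,0,0,70.7,0.06,-0.511,-0.325,0.0165,0,0,70.7,0.06,-0.511,-0.325,0.0165,0,0,70.7,0.06],
)

```text
time: 2.75
tool_pos: [0.5589, 0.0221, 0.1995]
ee_rot: [-3.142, 0.0, 1.535]
wrist_force: [-0.5, -0.1, -0.3]
width: 0.06
finger_force: 0.0
```

```bash
python3 rel.py .558,.024,.082,1.537
```

```text
2.75 [0.5589 0.0221 0.1995] [-3.142  0.     1.535] [-0.06  0.11  1.38 -0.    1.65 -0.03] w 0.06 ff 0.0 F [-0.5 -0.1 -0.3]
.558,.024,.082,1.537 -> [0.0019, -0.001, 0.1175] [-0.0, 0.0, -0.12]
```

Request:
servo_tool(
  commands=[0.002,-0.001,0.06,0,0,0,0.06,0.002,-0.001,0.1175,0,0,0,0.06,0.002,-0.001,0.1175,0,0,0,0.06,0.002,-0.001,0.1175,0,0,0,0.0,0.002,-0.001,0.1175,0,0,0,0.0,0.002,-0.001,0.1175,0,0,0,0.0,0.002,-0.001,0.1175,0,0,0,0.0],
)

```text
time: 3.62
tool_pos: [0.5576, 0.0267, 0.0839]
ee_rot: [3.139, -0.0, 1.537]
wrist_force: [-0.1, 0.1, -0.9]
width: 0.0234
finger_force: 0.0
```

```bash
python3 - <<'E'
from h import *
o=st()
E
python3 rel.py .558,.024,.082,1.537
```

```text
3.62 [0.5576 0.0267 0.0839] [ 3.139 -0.     1.537] [-0.05  0.17  1.55  0.    1.42 -0.02] w 0.0234 ff 0.0 F [-0.1  0.1 -0.9]
3.62 [0.5576 0.0267 0.0839] [ 3.139 -0.     1.537] [-0.05  0.17  1.55  0.    1.42 -0.02] w 0.0234 ff 0.0 F [-0.1  0.1 -0.9]
.558,.024,.082,1.537 -> [-0.0027, 0.0004, 0.0019] [0.14, -0.0, 0.0]
```

Request:
servo_tool(
  commands=[0,0,0,0,0,0,0,0,0,0,0,0,0,0,0,0,0,0,0,0,0],
)

```text
time: 4.0
tool_pos: [0.5582, 0.0266, 0.0831]
ee_rot: [3.138, -0.0, 1.537]
wrist_force: [5.1, -0.8, -0.3]
width: 0.0133
finger_force: 30.0
```

```bash
python3 -c "
from h import *
st()"
```

```text
4.0 [0.5582 0.0266 0.0831] [ 3.138 -0.     1.537] [-0.05  0.17  1.55  0.    1.42 -0.02] w 0.0133 ff 30.000529289245605 F [ 5.1 -0.8 -0.3]
```

Request:
servo_tool(
  commands=[0,0.003,-0.017,0,0,0,0,0,0.009,-0.0325,0,0,0,0,0,0.018,-0.047,0,0,0,0,0,0.03,-0.059,0,0,0,0,0,0.044,-0.069,0,0,0,0,0,0.06,-0.0755,0,0,0,0,0,0.0765,-0.079,0,0,0,0,0,0.0935,-0.079,0,0,0,0,0,0.102,-0.0775,0,0,0,0,0,0.102,-0.0775,0,0,0,0],
)

```text
time: 5.25
tool_pos: [0.658, 0.0227, 0.1606]
ee_rot: [-3.139, 0.001, 1.537]
wrist_force: [-0.8, -1.1, 5.4]
width: 0.0132
finger_force: 30.0
```

Request:
servo_tool(
  commands=[0,0,0,0,0,0,0.05,0,0,0,0,0,0,0.05,0,0,-0.06,0,0,0,0.05,0,-0.05,-0.08,0,0,0,0.05],
)

```text
time: 5.75
tool_pos: [0.611, 0.0245, 0.2416]
ee_rot: [3.138, -0.0, 1.537]
wrist_force: [-0.8, 0.9, 0.6]
width: 0.0484
finger_force: 0.0
```

```bash
python3 - <<'E'
from h import *
st()
pt=snapshot("top");ps=snapshot("side")
a=cv2.resize(pt["img"][140:270,180:330],None,fx=4,fy=4,interpolation=3);b=cv2.resize(ps["img"][140:300,225:345],None,fx=3.25,fy=3.25,interpolation=3)
cv2.imwrite("pics/up.png",cv2.resize(np.hstack([a,b[:520]]),None,fx=.8,fy=.8)); 
E
python3 files.py
```

```text
5.75 [0.611  0.0245 0.2416] [ 3.138 -0.     1.537] [-0.05  0.22  1.17  0.    1.75 -0.02] w 0.0484 ff 0.0 F [-0.8  0.9  0.6]
handle centre [0.479  0.2262] yaw -0.15 len 0.066 w 0.023 212
handle centre [ 0.4644 -0.1123] yaw 0.146 len 0.067 w 0.024 224
```

View pics/up.png

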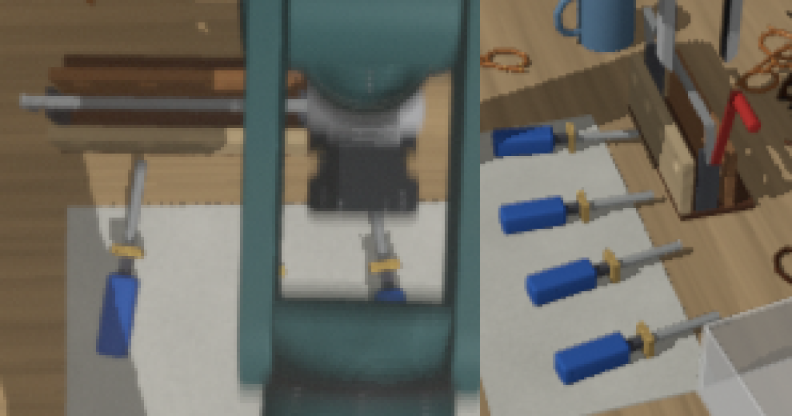

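Lever is up (red handle past vertical in the side view), and the files are undisturbed. Next I fetch the left file.

```bash
python3 rel.py .488,.225,.12,2.992
```

```text
5.95 [0.6086 0.0249 0.2404] [ 3.14  -0.     1.537] [-0.05  0.22  1.18  0.    1.75 -0.02] w 0.0499 ff 0.0 F [-1.  -0.2 -0.2]
.488,.225,.12,2.992 -> [0.1959, -0.1274, 0.1202] [0.06, 0.05, -83.37]
```

Request:
servo_tool(
  commands=[0.196,-0.127,0.06,0,0,-83.4,0.06,0.196,-0.127,0.06,0,0,-83.4,0.06,0.196,-0.127,0.12,0,0,-83.4,0.06,0.196,-0.127,0.12,0,0,-83.4,0.06,0.196,-0.127,0.12,0,0,-83.4,0.06,0.196,-0.127,0.12,0,0,-83.4,0.06,0.196,-0.127,0.12,0,0,-83.4,0.06,0.196,-0.127,0.12,0,0,-83.4,0.06,0.196,-0.127,0.12,0,0,-83.4,0.06,0.196,-0.127,0.12,0,0,-83.4,0.06],
)

```text
time: 7.2
tool_pos: [0.4885, 0.225, 0.1189]
ee_rot: [-3.141, -0.001, 2.99]
wrist_force: [0.5, -0.1, 0.0]
width: 0.0599
finger_force: 0.0
```

```bash
python3 rel.py .488,.225,.016,2.992; python3 rel.py .488,.225,.016,2.992 |tail -1
```

```text
7.2 [0.4885 0.225  0.1189] [-3.141e+00 -1.000e-03  2.990e+00] [ 0.33  0.1   1.55  0.    1.49 -1.09] w 0.0599 ff 0.0 F [ 0.5 -0.1  0. ]
.488,.225,.016,2.992 -> [0.0004, 0.0, 0.1029] [-0.04, -0.09, -0.1]
.488,.225,.016,2.992 -> [0.0004, 0.0, 0.1029] [-0.04, -0.09, -0.1]
```

Request:
servo_tool(
  commands=[0,0,0.06,0,0,0,0.06,0,0,0.103,0,0,0,0.06,0,0,0.103,0,0,0,0.06,0,0,0.103,0,0,0,0.0,0,0,0.103,0,0,0,0.0,0,0,0.103,0,0,0,0.0,0,0,0.103,0,0,0,0.0,0,0,0.103,0,0,0,0.0],
)

```text
time: 8.2
tool_pos: [0.4887, 0.2253, 0.0172]
ee_rot: [3.141, 0.0, 2.992]
wrist_force: [-0.2, 0.6, 0.3]
width: 0.0259
finger_force: 30.0
```

```bash
python3 rel.py .488,.225,.1,2.992
```

```text
8.2 [0.4887 0.2253 0.0172] [3.141 0.    2.992] [ 0.33  0.19  1.67  0.    1.29 -1.1 ] w 0.0259 ff 30.000078678131104 F [-0.2  0.6  0.3]
.488,.225,.1,2.992 -> [0.0006, -0.0003, -0.0828] [0.04, 0.02, 0.02]
```

Request:
servo_tool(
  commands=[0.01,0,-0.045,0,0,0,0.0,0.02,0,-0.045,0,0,0,0.0,0.02,0,-0.045,0,0,0,0.0],
)

```text
time: 8.57
tool_pos: [0.4677, 0.2279, 0.0612]
ee_rot: [-3.141, -0.001, 2.993]
wrist_force: [-0.0, 0.2, -1.4]
width: 0.0261
finger_force: 30.0
```

```bash
python3 rel.py .4714,.2608,.0615,3.108
```

```text
8.57 [0.4677 0.2279 0.0612] [-3.141e+00 -1.000e-03  2.993e+00] [ 0.34  0.11  1.66 -0.    1.37 -1.08] w 0.0261 ff 29.999712109565735 F [-0.   0.2 -1.4]
.4714,.2608,.0615,3.108 -> [0.0012, 0.0331, -0.0003] [-0.03, -0.06, -6.59]
```

Request:
servo_tool(
  commands=[0.001,0.033,0,0,0,-6.6,0.0,0.001,0.033,0,0,0,-6.6,0.0,0.001,0.033,0,0,0,-6.6,0.0],
)

```text
time: 8.95
tool_pos: [0.4719, 0.26, 0.0604]
ee_rot: [-3.14, -0.002, 3.107]
wrist_force: [-0.4, 0.5, -2.0]
width: 0.0259
finger_force: 30.0
```

```bash
cat > ins.py <<'E'
from h import *
o=st()
q=np.load("rack.npy")
pt=snapshot("top");ps=snapshot("side")
p=np.array(o["tool_pos"]); d=R.from_euler("xyz",o["ee_rot"]).apply([-1,0,0])
for n,P,(x,y,w,h) in (("t",pt,(180,145,130,100)),("s",ps,(225,145,110,85))):
    im=cv2.resize(P["img"],None,fx=6,fy=6,interpolation=0)
    A=proj(P,[p+[0,0,-.0015]+d*k for k in (.05,.125,.148)])*6+2.5
    cv2.polylines(im,[A.astype(np.int32)],False,(0,255,0),1)
    for dx,i in [(a,b) for a in (0,-.02) for b in range(4)]:
        c,s=np.cos(q[2]),np.sin(q[2]); Y=-.0825+.055*i
        B=proj(P,[[q[0]+c*dx-s*Y,q[1]+s*dx+c*Y,.06]])[0]*6+2.5
        cv2.circle(im,tuple(B.astype(int).tolist()),4,(0,0,255),1)
    cv2.imwrite(f"pics/i{n}.png",im[y*6:(y+h)*6,x*6:(x+w)*6])
E
python3 ins.py
```

```text
8.95 [0.4719 0.26   0.0604] [-3.140e+00 -2.000e-03  3.107e+00] [ 0.4   0.15  1.62 -0.    1.38 -1.14] w 0.0259 ff 29.999795258045197 F [-0.4  0.5 -2. ]
```

View pics/it.png

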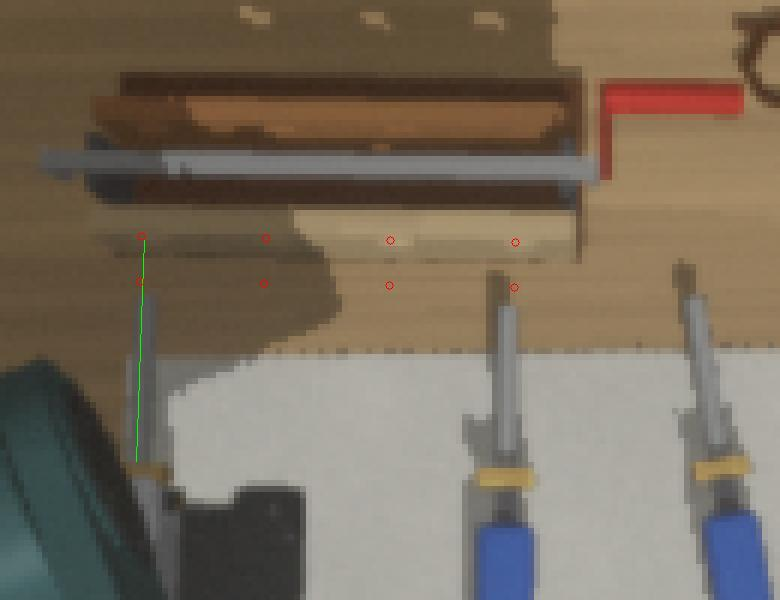

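View pics/is.png

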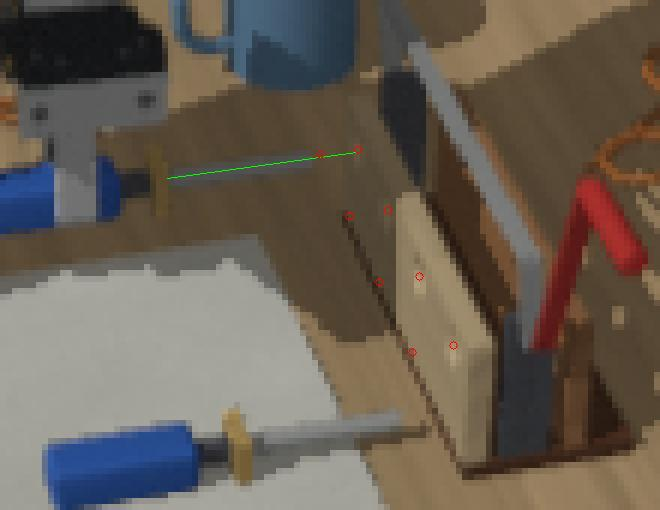

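Top view: the blade at (150,300) appears about 1.5 px right of where the robot pose puts it. The front plate has the same offset from the fit, so the two agree relative to each other. In the side view, the bright countersinks sit just under the predicted hole centres. I push in gently.

Request:
servo_tool(
  commands=[-0.015,0,0,0,0,0,0.0,-0.025,0,0,0,0,0,0.0,-0.03,0,0,0,0,0,0.0,-0.035,0,0,0,0,0,0.0,-0.035,0,0,0,0,0,0.0],
)

```text
time: 9.68
tool_pos: [0.508, 0.2595, 0.0619]
ee_rot: [3.142, -0.0, 3.107]
wrist_force: [0.4, 0.2, -1.7]
width: 0.0257
finger_force: 30.0
```

Request:
servo_tool(
  commands=[-0.01,0,0,0,0,0,0.0,-0.02,0,0,0,0,0,0.0,-0.03,0,0,0,0,0,0.0,-0.03,0,0,0,0,0,0.0],
)

```text
time: 10.18
tool_pos: [0.5386, 0.2584, 0.0619]
ee_rot: [3.142, 0.0, 3.107]
wrist_force: [0.1, 0.4, -1.4]
width: 0.0253
finger_force: 30.0
```

Request:
servo_tool(
  commands=[-0.01,0,0,0,0,0,0.0,-0.02,0,0,0,0,0,0.0,-0.028,0,0,0,0,0,0.0,-0.033,0,0,0,0,0,0.0,-0.036,0,0,0,0,0,0.0],
)

```text
time: 10.8
tool_pos: [0.5716, 0.2573, 0.0618]
ee_rot: [-3.141, -0.006, 3.108]
wrist_force: [-9.7, -0.0, 4.2]
width: 0.0256
finger_force: 30.0
```

```bash
python3 ins.py; python3 -c "
import cv2
cv2.imwrite('pics/is2.png',cv2.imread('pics/is.png'))"
```

```text
10.8 [0.5716 0.2573 0.0618] [-3.141 -0.006  3.108] [ 0.33  0.33  1.39  0.    1.42 -1.21] w 0.0256 ff 30.001235604286194 F [-9.7 -0.   4.2]
```

View pics/is2.png

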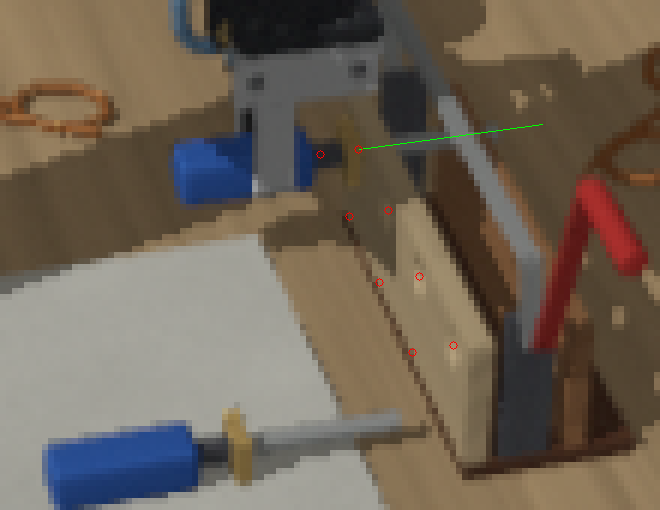

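Home: collar against the face with 10 N push. I release and go up.

Request:
servo_tool(
  commands=[0.001,0,0,0,0,0,0.042,0.001,0,0,0,0,0,0.042,0.001,0,0,0,0,0,0.042,0.001,0,-0.05,0,0,0,0.042,0.03,0,-0.08,0,0,0,0.042],
)

```text
time: 11.52
tool_pos: [0.5454, 0.2583, 0.1442]
ee_rot: [3.14, 0.003, 3.106]
wrist_force: [0.0, 0.8, 0.5]
width: 0.0417
finger_force: 0.0
```

```bash
python3 rel.py .468,.101,.1,3.11 .468,.101,.0165,3.11; python3 files.py
```

```text
11.53 [0.5454 0.2583 0.1442] [3.140e+00 3.000e-03 3.106e+00] [ 0.35  0.23  1.36 -0.    1.56 -1.19] w 0.0417 ff 0.0 F [0.  0.8 0.5]
.468,.101,.1,3.11 -> [0.072, -0.16, 0.0437] [0.07, 0.2, -0.21]
.468,.101,.0165,3.11 -> [0.0723, -0.1601, 0.1272] [0.07, 0.2, -0.21]
handle centre [ 0.4641 -0.1125] yaw 0.139 len 0.066 w 0.023 212
handle centre [ 0.4622 -0.0068] yaw 0.146 len 0.066 w 0.023 206
handle centre [0.4589 0.0991] yaw -0.032 len 0.065 w 0.022 207
```

Request:
servo_tool(
  commands=[0.036,-0.055,0,0,0,0,0.06,0.055,-0.11,0,0,0,0,0.06,0.072,-0.16,0.04,0,0,0,0.06,0.072,-0.16,0.08,0,0,0,0.06,0.072,-0.16,0.127,0,0,0,0.06,0.072,-0.16,0.127,0,0,0,0.06,0.072,-0.16,0.127,0,0,0,0.0,0.072,-0.16,0.127,0,0,0,0.0,0.072,-0.16,0.127,0,0,0,0.0,0.072,-0.16,0.127,0,0,0,0.0],
)

```text
time: 12.88
tool_pos: [0.4663, 0.101, 0.0149]
ee_rot: [3.142, 0.0, 3.108]
wrist_force: [0.5, -0.1, -0.9]
width: 0.0253
finger_force: 30.0
```

Request:
servo_tool(
  commands=[0,0,0,0,0,0,0],
)

```text
time: 13.0
tool_pos: [0.4663, 0.101, 0.0149]
ee_rot: [3.141, 0.0, 3.108]
wrist_force: [0.6, 0.4, -1.0]
width: 0.0256
finger_force: 30.0
```

Request:
servo_tool(
  commands=[0,0,-0.045,0,0,0,0.0,0.0,0.055,-0.045,0,0,0,0.0,0.0,0.105,-0.045,0,0,0,0.0,0.0,0.105,-0.045,0,0,0,0.0,0.0,0.105,-0.045,0,0,0,0.0],
)

```text
time: 13.62
tool_pos: [0.4694, 0.2055, 0.0595]
ee_rot: [-3.141, -0.001, 3.108]
wrist_force: [-0.1, -0.4, -1.2]
width: 0.0255
finger_force: 30.0
```

```bash
python3 rel.py .4695,.2058,.0605,3.108
```

```text
13.62 [0.4694 0.2055 0.0595] [-3.141e+00 -1.000e-03  3.108e+00] [ 0.3   0.09  1.68 -0.    1.37 -1.24] w 0.0255 ff 29.958305060863495 F [-0.1 -0.4 -1.2]
.4695,.2058,.0605,3.108 -> [-0.0001, 0.0003, -0.001] [-0.06, -0.05, 0.02]
```

Request:
servo_tool(
  commands=[-0.015,0,-0.001,0,0,0,0.0,-0.025,0,-0.001,0,0,0,0.0,-0.03,0,-0.001,0,0,0,0.0,-0.035,0,-0.001,0,0,0,0.0,-0.04,0,-0.001,0,0,0,0.0,-0.04,0,-0.001,0,0,0,0.0],
)

```text
time: 14.38
tool_pos: [0.5101, 0.2043, 0.0608]
ee_rot: [-3.141, -0.0, 3.107]
wrist_force: [0.9, -1.2, -1.3]
width: 0.0258
finger_force: 30.0
```

Request:
servo_tool(
  commands=[-0.015,0,0,0,0,0,0.0,-0.03,0,0,0,0,0,0.0,-0.04,0,0,0,0,0,0.0,-0.05,0,0,0,0,0,0.0,-0.058,0,0,0,0,0,0.0,-0.063,0,0,0,0,0,0.0],
)

```text
time: 15.12
tool_pos: [0.5673, 0.2027, 0.0605]
ee_rot: [-3.141, -0.015, 3.108]
wrist_force: [-19.3, -0.1, 7.9]
width: 0.0257
finger_force: 30.0
```

Request:
servo_tool(
  commands=[0.003,0,0,0,0,0,0.042,0.003,0,0,0,0,0,0.042,0.003,0,0,0,0,0,0.042,0.003,0,-0.05,0,0,0,0.042,0.03,0,-0.08,0,0,0,0.042],
)

```text
time: 15.75
tool_pos: [0.5446, 0.2034, 0.1433]
ee_rot: [3.141, 0.004, 3.107]
wrist_force: [-0.1, -0.1, -0.0]
width: 0.0417
finger_force: 0.0
```

```bash
python3 files.py; python3 rel.py .471,-.003,.1,3.288 .471,-.003,.0165,3.288
```

```text
handle centre [ 0.4641 -0.1125] yaw 0.146 len 0.066 w 0.023 212
handle centre [ 0.4623 -0.0067] yaw 0.141 len 0.066 w 0.023 205
15.85 [0.5442 0.2043 0.1465] [3.138 0.009 3.108] [ 0.26  0.17  1.41  0.    1.55 -1.28] w 0.0416 ff 0.0 F [ 0.7 -0.3  0.7]
.471,-.003,.1,3.288 -> [0.0667, -0.2098, 0.0452] [0.13, 0.52, -10.29]
.471,-.003,.0165,3.288 -> [0.0674, -0.2101, 0.1287] [0.13, 0.52, -10.29]
```

Request:
servo_tool(
  commands=[0.03,-0.055,0,0,0,-10.2,0.06,0.055,-0.11,0,0,0,-10.2,0.06,0.068,-0.16,0.02,0,0,-10.2,0.06,0.068,-0.21,0.05,0,0,-10.2,0.06,0.068,-0.21,0.09,0,0,-10.2,0.06,0.068,-0.21,0.127,0,0,-10.2,0.06,0.068,-0.21,0.127,0,0,-10.2,0.06,0.068,-0.21,0.127,0,0,-10.2,0.0,0.068,-0.21,0.127,0,0,-10.2,0.0,0.068,-0.21,0.127,0,0,-10.2,0.0],
)

```text
time: 17.1
tool_pos: [0.4674, -0.0041, 0.0136]
ee_rot: [3.141, -0.001, -2.997]
wrist_force: [0.6, -0.0, 0.2]
width: 0.0331
finger_force: 0.0
```

Request:
servo_tool(
  commands=[0,0,0,0,0,0,0,0,0,0,0,0,0,0],
)

```text
time: 17.35
tool_pos: [0.4676, -0.0041, 0.0138]
ee_rot: [3.141, -0.0, -2.997]
wrist_force: [0.6, 0.5, -1.2]
width: 0.0259
finger_force: 30.0
```

```bash
python3 rel.py .4677,.1508,.0605,3.108
```

```text
17.35 [ 0.4676 -0.0041  0.0138] [ 3.141 -0.    -2.997] [-0.13  0.04  1.84  0.    1.26 -1.85] w 0.0259 ff 29.997534155845642 F [ 0.6  0.5 -1.2]
.4677,.1508,.0605,3.108 -> [-0.0224, 0.1533, -0.0467] [0.01, -0.02, 10.18]
```

Request:
servo_tool(
  commands=[0,0,-0.045,0,0,3,0.0,-0.007,0.055,-0.045,0,0,10.2,0.0,-0.014,0.105,-0.045,0,0,10.2,0.0,-0.022,0.153,-0.045,0,0,10.2,0.0,-0.022,0.153,-0.045,0,0,10.2,0.0,-0.022,0.153,-0.045,0,0,10.2,0.0],
)

```text
time: 18.1
tool_pos: [0.4672, 0.1501, 0.0586]
ee_rot: [-3.141, -0.001, 3.108]
wrist_force: [0.2, 0.3, -1.9]
width: 0.026
finger_force: 30.0
```

```bash
python3 rel.py .4677,.1508,.059,3.108
```

```text
18.1 [0.4672 0.1501 0.0586] [-3.141e+00 -1.000e-03  3.108e+00] [ 0.2   0.04  1.74 -0.    1.36 -1.34] w 0.026 ff 29.997438490390778 F [ 0.2  0.3 -1.9]
.4677,.1508,.059,3.108 -> [-0.0005, 0.0008, -0.0004] [-0.05, -0.05, 0.02]
```

Request:
servo_tool(
  commands=[-0.015,0.0005,-0.0005,0,0,0,0.0,-0.02,0.0005,-0.0005,0,0,0,0.0,-0.025,0.0005,-0.0005,0,0,0,0.0,-0.03,0.0005,-0.0005,0,0,0,0.0,-0.037,0.0005,-0.0005,0,0,0,0.0,-0.037,0.0005,-0.0005,0,0,0,0.0],
)

```text
time: 18.85
tool_pos: [0.505, 0.1496, 0.0595]
ee_rot: [3.142, 0.0, 3.107]
wrist_force: [-0.5, -0.6, -2.5]
width: 0.0254
finger_force: 30.0
```

Request:
servo_tool(
  commands=[-0.015,0,0,0,0,0,0.0,-0.03,0,0,0,0,0,0.0,-0.04,0,0,0,0,0,0.0,-0.05,0,0,0,0,0,0.0,-0.056,0,0,0,0,0,0.0,-0.06,0,0,0,0,0,0.0],
)

```text
time: 19.6
tool_pos: [0.5625, 0.1475, 0.0592]
ee_rot: [-3.141, -0.006, 3.108]
wrist_force: [-10.3, 0.2, 4.3]
width: 0.0259
finger_force: 30.0
```

Request:
servo_tool(
  commands=[0.001,0,0,0,0,0,0.042,0.001,0,0,0,0,0,0.042,0.001,0,0,0,0,0,0.042,0.001,0,-0.05,0,0,0,0.042,0.03,0,-0.08,0,0,0,0.042],
)

```text
time: 20.23
tool_pos: [0.5361, 0.1485, 0.1418]
ee_rot: [3.141, 0.004, 3.107]
wrist_force: [-0.6, -0.1, 0.7]
width: 0.0422
finger_force: 0.0
```

```bash
python3 files.py; python3 rel.py .474,-.108,.1,3.288 .474,-.108,.0165,3.288
```

```text
handle centre [ 0.4642 -0.1125] yaw 0.144 len 0.066 w 0.023 212
20.32 [0.5356 0.1493 0.1446] [3.14  0.008 3.108] [ 0.17  0.12  1.48  0.    1.54 -1.37] w 0.0418 ff 0.0 F [0.5 0.1 0.3]
.474,-.108,.1,3.288 -> [0.0534, -0.2593, 0.0436] [0.08, 0.49, -10.29]
.474,-.108,.0165,3.288 -> [0.0541, -0.2595, 0.1271] [0.08, 0.49, -10.29]
```

Request:
servo_tool(
  commands=[0.03,-0.055,0,0,0,-10.3,0.06,0.05,-0.11,0,0,0,-10.3,0.06,0.0545,-0.17,0,0,0,-10.3,0.06,0.0545,-0.22,0.03,0,0,-10.3,0.06,0.0545,-0.26,0.06,0,0,-10.3,0.06,0.0545,-0.26,0.1,0,0,-10.3,0.06,0.0545,-0.26,0.127,0,0,-10.3,0.06,0.0545,-0.26,0.127,0,0,-10.3,0.06,0.0545,-0.26,0.127,0,0,-10.3,0.0,0.0545,-0.26,0.127,0,0,-10.3,0.0],
)

```text
time: 21.58
tool_pos: [0.4724, -0.1096, 0.0133]
ee_rot: [-3.141, 0.002, -2.996]
wrist_force: [-0.5, 1.1, 6.3]
width: 0.0434
finger_force: 3.3
```

Request:
servo_tool(
  commands=[0,0,0,0,0,0,0,0,0,0,0,0,0,0,0,0,0,0,0,0,0],
)

```text
time: 21.95
tool_pos: [0.4726, -0.1097, 0.0133]
ee_rot: [-3.141, 0.003, -2.996]
wrist_force: [-0.8, 0.3, 6.9]
width: 0.0259
finger_force: 33.4
```

```bash
python3 rel.py .4657,.0959,.059,3.108
```

```text
21.95 [ 0.4726 -0.1097  0.0133] [-3.141e+00  3.000e-03 -2.996e+00] [-0.35  0.08  1.8   0.    1.26 -2.06] w 0.0259 ff 33.42011450557038 F [-0.8  0.3  6.9]
.4657,.0959,.059,3.108 -> [-0.0232, 0.2044, -0.0458] [-0.03, 0.16, 10.28]
```

Request:
servo_tool(
  commands=[0.005,0,-0.045,0,0,3,0.0,-0.005,0.055,-0.045,0,0,10.2,0.0,-0.012,0.11,-0.045,0,0,10.2,0.0,-0.02,0.16,-0.045,0,0,10.2,0.0,-0.023,0.204,-0.045,0,0,10.2,0.0,-0.023,0.204,-0.045,0,0,10.2,0.0,-0.023,0.204,-0.045,0,0,10.2,0.0],
)

```text
time: 22.82
tool_pos: [0.464, 0.0952, 0.0565]
ee_rot: [-3.141, -0.001, 3.11]
wrist_force: [-0.1, 0.0, -1.1]
width: 0.0256
finger_force: 30.0
```

```bash
python3 rel.py .4657,.0959,.0585,3.108
```

```text
22.82 [0.464  0.0952 0.0565] [-3.141e+00 -1.000e-03  3.110e+00] [ 0.08  0.01  1.78 -0.    1.36 -1.46] w 0.0256 ff 29.999587833881378 F [-0.1  0.  -1.1]
.4657,.0959,.0585,3.108 -> [-0.0017, 0.0007, -0.002] [-0.05, -0.08, 0.1]
```

Request:
servo_tool(
  commands=[-0.015,0.0005,-0.002,0,0,0.1,0.0,-0.02,0.0005,-0.002,0,0,0.1,0.0,-0.027,0.0005,-0.002,0,0,0.1,0.0,-0.033,0.0005,-0.002,0,0,0.1,0.0,-0.04,0.0005,-0.002,0,0,0.1,0.0,-0.04,0.0005,-0.002,0,0,0.1,0.0],
)

```text
time: 23.58
tool_pos: [0.5048, 0.0949, 0.0595]
ee_rot: [3.142, 0.0, 3.108]
wrist_force: [0.4, -0.8, -1.1]
width: 0.0259
finger_force: 30.0
```

Request:
servo_tool(
  commands=[-0.015,0,0,0,0,0,0.0,-0.03,0,0,0,0,0,0.0,-0.04,0,0,0,0,0,0.0,-0.05,0,0,0,0,0,0.0,-0.057,0,0,0,0,0,0.0,-0.061,0,0,0,0,0,0.0],
)

```text
time: 24.32
tool_pos: [0.5637, 0.0929, 0.0592]
ee_rot: [-3.141, -0.005, 3.108]
wrist_force: [-9.4, 0.1, 5.1]
width: 0.0262
finger_force: 30.0
```

Request:
servo_tool(
  commands=[0.001,0,0,0,0,0,0.042,0.001,0,0,0,0,0,0.042,0.001,0,0,0,0,0,0.042,0.001,0,-0.05,0,0,0,0.042,0.05,0.0,-0.1,0,0,10,0.042,0.1,0.05,-0.16,0,0,20,0.042,0.1,0.11,-0.18,0,0,30,0.042,0.1,0.17,-0.18,0,0,40,0.042,0.1,0.2,-0.18,0,0,50,0.042,0.1,0.2,-0.18,0,0,60,0.042],
)

```text
time: 25.58
tool_pos: [0.4715, 0.2998, 0.2399]
ee_rot: [3.14, -0.001, 2.06]
wrist_force: [0.0, 0.1, 0.7]
width: 0.0422
finger_force: 0.0
```

```bash
python3 - <<'E'
from h import *
st()
pt=snapshot("top");ps=snapshot("side")
a=cv2.resize(pt["img"][150:270,180:310],None,fx=4,fy=4,interpolation=3);b=cv2.resize(ps["img"][150:250,225:320],None,fx=4.8,fy=4.8,interpolation=3)
cv2.imwrite("pics/home.png",cv2.resize(np.hstack([a,b]),None,fx=.8,fy=.8))
E
python3 rel.py .66,.0227,.25,1.537
```

```text
25.57 [0.4715 0.2998 0.2399] [ 3.14e+00 -1.00e-03  2.06e+00] [ 0.46  0.1   1.31  0.    1.73 -0.02] w 0.0422 ff 0.0 F [0.  0.1 0.7]
25.68 [0.4718 0.2974 0.2395] [3.141 0.    2.063] [ 0.46  0.1   1.31 -0.    1.73 -0.03] w 0.0421 ff 0.0 F [ 0.3 -0.1 -0.7]
.66,.0227,.25,1.537 -> [-0.331, 0.036, -0.0104] [0.03, -0.01, 30.14]
```

View pics/home.png

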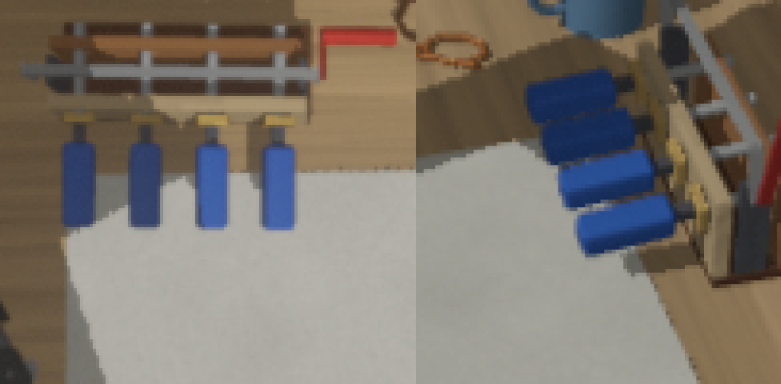

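All four collars sit on the rack face in both views. Now the lever.

Request:
servo_tool(
  commands=[-0.06,0.006,-0.01,0,0,10,0.05,-0.12,0.013,-0.01,0,0,20,0.05,-0.18,0.02,-0.01,0,0,30.1,0.05,-0.24,0.026,-0.01,0,0,30.1,0.05,-0.3,0.033,-0.01,0,0,30.1,0.05,-0.331,0.036,-0.01,0,0,30.1,0.05,-0.331,0.036,-0.01,0,0,30.1,0.05,-0.331,0.036,-0.01,0,0,30.1,0.05],
)

```text
time: 26.68
tool_pos: [0.6591, 0.0211, 0.2496]
ee_rot: [-3.141, -0.001, 1.536]
wrist_force: [1.3, 0.8, 0.3]
width: 0.0501
finger_force: 0.0
```

```bash
python3 rel.py .659,.0235,.162,1.537
```

```text
26.68 [0.6591 0.0211 0.2496] [-3.141e+00 -1.000e-03  1.536e+00] [-0.05  0.33  1.01  0.    1.79 -0.02] w 0.0501 ff 0.0 F [1.3 0.8 0.3]
.659,.0235,.162,1.537 -> [0.0023, -0.0001, 0.0876] [-0.02, -0.04, -0.04]
```

Request:
servo_tool(
  commands=[0.002,0,0.05,0,0,0,0.05,0.002,0,0.0875,0,0,0,0.05,0.002,0,0.0875,0,0,0,0.05,0.002,0,0.0875,0,0,0,0,0.002,0,0.0875,0,0,0,0,0.002,0,0.0875,0,0,0,0,0.002,0,0.0875,0,0,0,0,0.002,0,0.0875,0,0,0,0,0.002,0,0.0875,0,0,0,0],
)

```text
time: 27.8
tool_pos: [0.6599, 0.023, 0.163]
ee_rot: [3.14, -0.0, 1.535]
wrist_force: [-0.9, 0.3, 3.3]
width: 0.0129
finger_force: 30.0
```

Request:
servo_tool(
  commands=[0,-0.0085,-0.0013,0,0,0,0,0,-0.0255,-0.0013,0,0,0,0,0,-0.042,0.002,0,0,0,0,0,-0.058,0.0085,0,0,0,0,0,-0.072,0.018,0,0,0,0,0,-0.084,0.0305,0,0,0,0,0,-0.093,0.045,0,0,0,0,0,-0.099,0.061,0,0,0,0,0,-0.102,0.078,0,0,0,0,0,-0.102,0.082,0,0,0,0],
)

```text
time: 29.05
tool_pos: [0.5579, 0.027, 0.0807]
ee_rot: [3.141, -0.001, 1.535]
wrist_force: [-5.0, 2.4, 18.5]
width: 0.0134
finger_force: 30.0
```

Request:
servo_tool(
  commands=[0,0,0,0,0,0,0,0,0,0,0,0,0,0],
)

```text
time: 29.3
tool_pos: [0.5579, 0.027, 0.0809]
ee_rot: [3.141, -0.001, 1.535]
wrist_force: [-1.5, 1.4, 9.3]
width: 0.013
finger_force: 30.0
```

Request:
servo_tool(
  commands=[0,0,0,0,0,0,0.05,0,0,0,0,0,0,0.05,0,0,0,0,0,0,0.05,0,0,-0.06,0,0,0,0.06,0,0,-0.12,0,0,0,0.06,0,0,-0.17,0,0,0,0.06,0,0,-0.17,0,0,0,0.06],
)

```text
time: 30.18
tool_pos: [0.5598, 0.0265, 0.2555]
ee_rot: [3.132, 0.0, 1.535]
wrist_force: [0.9, 0.3, -0.3]
width: 0.0602
finger_force: 0.0
```

```bash
python3 - <<'E'
from h import *
st()
pt=snapshot("top");ps=snapshot("side")
for n,p,(x,y,w,h) in (("t",pt,(345,130,115,170)),("s",ps,(215,230,230,185))):
    a=p["img"][y:y+h,x:x+w]; cv2.imwrite(f"pics/b{n}.png",cv2.resize(a,None,fx=3.4 if n=="t" else 3.1,fy=3.4 if n=="t" else 3.1,interpolation=3))
a=cv2.imread("pics/bt.png");b=cv2.imread("pics/bs.png"); b=cv2.resize(b,None,fx=.55,fy=.55)
H=max(a.shape[0],b.shape[0]); f=lambda i:cv2.copyMakeBorder(i,0,H-i.shape[0],0,0,0)
cv2.imwrite("pics/b.png",np.hstack([f(a),f(b)]))
E
```

```text
30.18 [0.5598 0.0265 0.2555] [3.132 0.    1.535] [-0.05  0.1   1.28 -0.    1.75 -0.02] w 0.0602 ff 0.0 F [ 0.9  0.3 -0.3]
```

View pics/b.png

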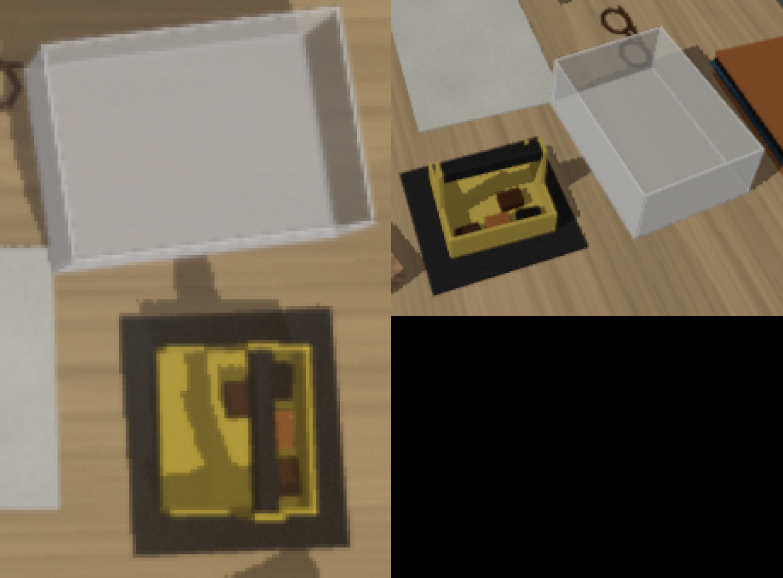

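Crop: the tray handle bar centre is at (263,431), mat centre (234,431), tub rim corners (42,45), (340,10), (375,222), (55,270). Four offcuts are in the tray, and its open lip faces left (+y).

```bash
python3 - <<'E'
from h import *
pt=snapshot("top"); f=lambda u,v,z: at(pt,345+u/3.4-.35,130+v/3.4-.35,z)
a,b=f(260.5,350,.101),f(267,513,.101); d=a-b
print("bar",f(263.5,431,.101),np.arctan2(d[1],d[0]))
c=np.array([f(*q,.09) for q in ((42,45),(340,10),(375,222),(55,270))]); print("tub",c.mean(0),c[1]-c[0],c[0]-c[3])
m=np.array([f(*q,.003) for q in ((120,315),(330,308),(350,547),(135,553))]); print("mat",m.mean(0), m[0]-m[3])
e=f(157,348,.011),f(165,515,.011); print("lip edge",e, "far wall",f(312,430,.04))
# lever check
for u in spotter.trace("lever_grip",pt)[:1]: print(u["box"])
E
python3 rel.py .421,-.29,.26,0.04
```

```text
bar [ 0.42245482 -0.30061947  0.101     ] -0.005972098205770134
tub [ 0.64488263 -0.26847502  0.09      ] [ 0.02281538 -0.22750073  0.        ] [0.17235714 0.00416246 0.        ]
mat [ 0.42161188 -0.30672632  0.003     ] [0.18946335 0.00484109 0.        ]
lip edge (array([ 0.4877646 , -0.24631804,  0.011     ]), array([ 0.35571947, -0.24741933,  0.011     ])) far wall [ 0.42132322 -0.35670487  0.04      ]
[190.5, 182.0, 61.4, 11.1]
30.38 [0.5568 0.0266 0.2474] [-3.137 -0.     1.535] [-0.05  0.1   1.29 -0.    1.75 -0.02] w 0.0601 ff 0.0 F [ 0.  -0.3 -0.8]
.421,-.29,.26,0.04 -> [-0.3213, -0.1244, -0.0121] [-0.21, 0.19, 85.66]
```

Request:
servo_tool(
  commands=[-0.05,-0.02,0,0,0,10,0.05,-0.1,-0.04,0,0,0,20,0.05,-0.15,-0.06,0,0,0,30,0.05,-0.2,-0.08,0,0,0,40,0.05,-0.25,-0.1,0,0,0,50,0.05,-0.3,-0.11,0,0,0,60,0.05,-0.329,-0.123,0,0,0,70,0.05,-0.329,-0.123,0.03,0,0,80,0.05,-0.329,-0.123,0.05,0,0,88,0.05,-0.329,-0.123,0.05,0,0,88,0.05],
)

```text
time: 31.62
tool_pos: [0.4213, -0.2964, 0.1957]
ee_rot: [-3.136, 0.006, 0.001]
wrist_force: [-0.5, 0.3, -0.2]
width: 0.0499
finger_force: 0.0
```

Request:
servo_tool(
  commands=[0,0,0,10,0,0,0.05,0,0,0,10,0,0,0.05],
)

```text
time: 31.88
tool_pos: [0.4227, -0.2994, 0.1987]
ee_rot: [-2.966, 0.002, -0.002]
wrist_force: [-0.7, 1.1, 0.4]
width: 0.0498
finger_force: 0.0
```

```bash
python3 rel.py .422,-.298,.2,0 .422,-.298,.083,0; python3 - <<'E'
from h import *
pt=snapshot("top");ps=snapshot("side")
for p in (pt,ps):
    for u in spotter.trace("tray",p)[:2]: print(u["conf"],u["box"])
E
```

```text
31.88 [ 0.4227 -0.2994  0.1987] [-2.966e+00  2.000e-03 -2.000e-03] [-0.81  0.1   1.4   0.12  1.77  0.78] w 0.0498 ff 0.0 F [-0.7  1.1  0.4]
.422,-.298,.2,0 -> [-0.0007, -0.0016, -0.001] [-10.07, 0.09, -0.1]
.422,-.298,.083,0 -> [-0.0005, 0.0188, 0.1142] [-10.07, 0.09, -0.1]
0.72 [409.6, 240.0, 9.2, 12.1]
0.66 [393.9, 232.0, 42.9, 48.6]
0.95 [237.1, 310.1, 74.6, 70.9]
```

Request:
servo_tool(
  commands=[0,0,0,-10,0,0,0.05,0,0.0095,0.055,-10,0,0,0.05,0,0.0195,0.116,-10,0,0,0.05,0,0.0195,0.116,-10,0,0,0.05,0,0.0195,0.116,-10,0,0,0.0,0,0.0195,0.116,-10,0,0,0.0,0,0.0195,0.116,-10,0,0,0.0,0,0.0195,0.116,-10,0,0,0.0,0,0.0195,0.116,-10,0,0,0.0],
)

```text
time: 33.2
tool_pos: [0.4242, -0.2988, 0.0845]
ee_rot: [3.137, -0.004, -0.001]
wrist_force: [0.2, -2.9, 4.7]
width: 0.0156
finger_force: 30.0
```

Request:
servo_tool(
  commands=[0,0,-0.03,0,0,0,0.0,0,0,-0.07,0,0,0,0.0,0,0,-0.11,0,0,0,0.0,0.02,-0.005,-0.145,0,0,0,0.0,0.05,-0.01,-0.155,0,0,0,0.0,0.09,-0.02,-0.155,0,0,0,0.0,0.13,-0.03,-0.155,0,0,0,0.0,0.17,-0.04,-0.155,0,0,0,0.0,0.205,-0.045,-0.155,0,0,0,0.0,0.221,-0.049,-0.155,0,0,0,0.0],
)

```text
time: 34.45
tool_pos: [0.6449, -0.2464, 0.2338]
ee_rot: [-3.138, 0.005, 0.001]
wrist_force: [-0.0, 0.2, -3.6]
width: 0.0162
finger_force: 30.0
```

```bash
python3 rel.py .645,-.25,.235,0.05,-58
```

```text
34.45 [ 0.6449 -0.2464  0.2338] [-3.138e+00  5.000e-03  1.000e-03] [-0.45  0.41  0.94  0.    1.79  1.12] w 0.0162 ff 29.997290074825287 F [-0.   0.2 -3.6]Traceback (most recent call last):
  File "rel.py", line 8, in <module>
    if len(v)>4: R1=R1*R.from_rotvec(np.array(v[4:7])*np.pi/180)
                       ~~~~~~~~~~~~~^^^^^^^^^^^^^^^^^^^^^^^^^^^^
  File "scipy/spatial/transform/_rotation.pyx", line 1280, in scipy.spatial.transform._rotation.Rotation.from_rotvec
ValueError: Expected `rot_vec` to have shape (3,) or (N, 3), got (1,)
```

Request:
servo_tool(
  commands=[0,0.003,0,-10,0,0,0.0,0,0.003,0,-20,0,0,0.0,0,0.003,0,-30,0,0,0.0,0,0.003,0,-40,0,0,0.0,0,0.003,0,-50,0,0,0.0,0,0.003,0,-58,0,0,0.0,0,0.003,0,-58,0,0,0.0,0,0.003,0,-58,0,0,0.0,0,0.003,0,-58,0,0,0.0,0,0.003,0,-58,0,0,0.0],
)

```text
time: 35.7
tool_pos: [0.6441, -0.2519, 0.2389]
ee_rot: [2.13, -0.003, -0.002]
wrist_force: [0.5, -1.2, -2.6]
width: 0.0159
finger_force: 30.0
```

Request:
servo_tool(
  commands=[0,0,0,0,0,0,0,0,0,0,0,0,0,0,0,0,0,0,0,0,0,0,0,0,0,0,0,0,0,0,0,0,0,0,0],
)

```text
time: 36.33
tool_pos: [0.6441, -0.2509, 0.2373]
ee_rot: [2.129, 0.0, -0.001]
wrist_force: [-0.9, -0.1, -2.9]
width: 0.0155
finger_force: 30.0
```

```bash
python3 - <<'E'
from h import *
st()
pt=snapshot("top");ps=snapshot("side")
for n,p in (("t",pt),("s",ps)):
    for d in spotter.trace("offcut0",p): print(n,round(d["conf"],2),d["box"])
a=pt["img"][120:300,300:470];b=ps["img"][150:400,230:450]
a=cv2.resize(a,None,fx=2.2,fy=2.2,interpolation=3);b=cv2.resize(b,None,fx=1.584,fy=1.584,interpolation=3)
cv2.imwrite("pics/tip.png",np.hstack([a,b]))
E
```

```text
36.33 [ 0.6441 -0.2509  0.2373] [ 2.129e+00  0.000e+00 -1.000e-03] [-0.03  0.36  1.32 -1.02  1.49  1.65] w 0.0155 ff 29.999729990959167 F [-0.9 -0.1 -2.9]
t 0.55 [366.7, 191.7, 1.8, 5.7]
t 0.48 [362.6, 175.2, 12.6, 10.7]
t 0.38 [189.0, 154.5, 62.6, 39.9]
s 0.69 [362.9, 280.6, 11.2, 12.4]
s 0.62 [355.1, 281.7, 5.4, 3.5]
s 0.38 [259.7, 176.8, 43.2, 16.5]
```

View pics/tip.png

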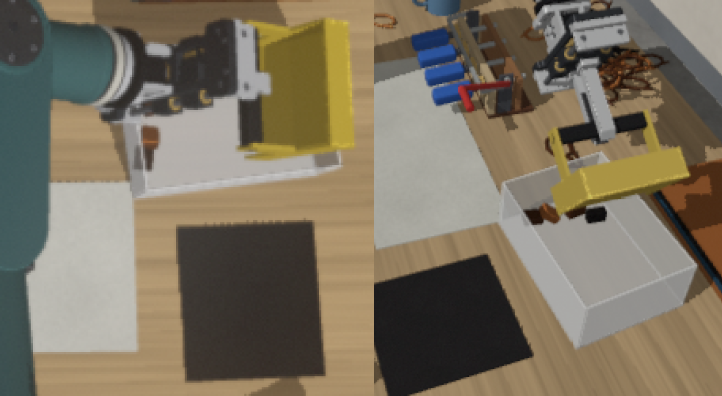

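Offcuts are in the tub along its left wall, the tray looks empty, and the lever is down. I turn back level and return the tray.

Request:
servo_tool(
  commands=[0,0,0,10,0,0,0.0,0,0,0,20,0,0,0.0,0,0,0,30,0,0,0.0,0,0,0,40,0,0,0.0,0,0,0,50,0,0,0.0,0,0,0,58,0,0,0.0,0,0,0,58,0,0,0.0,0,0,0,58,0,0,0.0],
)

```text
time: 37.52
tool_pos: [0.6439, -0.2507, 0.2368]
ee_rot: [3.14, 0.001, -0.0]
wrist_force: [0.7, 0.7, -2.4]
width: 0.0154
finger_force: 30.0
```

```bash
python3 rel.py .422,-.301,.235,0 .422,-.301,.095,0; python3 - <<'E'
from h import *
for n in ("top","side"):
    p=snapshot(n)
    for d in spotter.trace("offcut0",p): 
        ys,xs=np.nonzero(d["region"]); print(n,round(d["conf"],2),d["box"],len(xs),np.round(at(p,xs.mean(),ys.mean(),.011),3))
E
```

```text
37.52 [ 0.6439 -0.2507  0.2368] [ 3.14e+00  1.00e-03 -0.00e+00] [-0.45  0.41  0.94 -0.    1.79  1.12] w 0.0154 ff 29.999570846557617 F [ 0.7  0.7 -2.4]
.422,-.301,.235,0 -> [-0.2219, 0.0504, 0.0022] [0.1, 0.08, -0.03]
.422,-.301,.095,0 -> [-0.2217, 0.0502, 0.1422] [0.1, 0.08, -0.03]
top 0.65 [365.9, 159.5, 4.9, 11.0] 70 [ 0.668 -0.188  0.011]
top 0.56 [370.9, 154.2, 6.7, 8.7] 60 [ 0.695 -0.207  0.011]
top 0.55 [363.3, 189.5, 2.9, 8.7] 29 [ 0.601 -0.186  0.011]
```

Request:
servo_tool(
  commands=[-0.05,0.01,0,0,0,0,0.0,-0.1,0.022,0,0,0,0,0.0,-0.15,0.034,0,0,0,0,0.0,-0.19,0.044,0,0,0,0,0.0,-0.222,0.05,0.03,0,0,0,0.0,-0.222,0.05,0.08,0,0,0,0.0,-0.222,0.05,0.12,0,0,0,0.0,-0.222,0.05,0.142,0,0,0,0.0,-0.222,0.05,0.147,0,0,0,0.0,-0.222,0.05,0.149,0,0,0,0.0],
)

```text
time: 38.98
tool_pos: [0.4227, -0.3008, 0.0893]
ee_rot: [3.14, -0.001, 0.0]
wrist_force: [0.2, 0.0, -2.3]
width: 0.0159
finger_force: 30.0
```

Request:
servo_tool(
  commands=[0,0,0.002,0,0,0,0.0,0,0,0.004,0,0,0,0.0,0,0,0.006,0,0,0,0.0],
)

```text
time: 39.35
tool_pos: [0.4237, -0.3014, 0.0845]
ee_rot: [3.14, -0.004, -0.001]
wrist_force: [2.0, 2.2, 5.7]
width: 0.0157
finger_force: 30.0
```

Request:
servo_tool(
  commands=[0,0,0,0,0,0,0.04,0,0,0,0,0,0,0.04,0,0,0,0,0,0,0.04,0,0,-0.04,0,0,0,0.04,0,0,-0.1,0,0,0,0.04,0,0,-0.16,0,0,0,0.04,0,-0.06,-0.18,0,0,0,0.04,-0.05,-0.12,-0.18,0,0,0,0.04,-0.1,-0.18,-0.18,0,0,0,0.04,-0.1,-0.24,-0.18,0,0,0,0.04],
)

```text
time: 40.6
tool_pos: [0.3263, -0.0835, 0.2624]
ee_rot: [3.141, -0.001, -0.004]
wrist_force: [1.3, 0.9, 0.6]
width: 0.04
finger_force: 0.0
```

Request:
servo_tool(
  commands=[0,-0.06,0,0,0,0,0.04,0,-0.12,0,0,0,0,0.04,0,-0.12,0,0,0,0,0.04],
)

```text
time: 40.98
tool_pos: [0.3272, 0.0395, 0.2625]
ee_rot: [-3.141, -0.001, 0.01]
wrist_force: [-0.3, -0.4, -0.3]
width: 0.0396
finger_force: 0.0
```

```bash
python3 - <<'E'
from h import *
st()
pt=snapshot("top");ps=snapshot("side")
for n,p in (("t",pt),("s",ps)):
    for t in ("offcut0","tray"):
        for d in spotter.trace(t,p):
            ys,xs=np.nonzero(d["region"]); print(n,t,round(d["conf"],2),np.round(d["box"]),len(xs),np.round(at(p,xs.mean(),ys.mean(),.011),3))
a=pt["img"][130:300,180:460];b=ps["img"][150:400,230:450]
a=cv2.resize(a,None,fx=1.8,fy=1.8,interpolation=3);b=cv2.resize(b,None,fx=1.3,fy=1.224,interpolation=3)
c=cv2.resize(pt["img"][140:215,350:450],(500,280),interpolation=3);d=cv2.resize(ps["img"][150:240,270:335],(286,280),interpolation=3)
cv2.imwrite("pics/fin.png",np.vstack([np.hstack([a,b])[:,:786],np.hstack([c,d])]))
E
```

```text
40.98 [0.3272 0.0395 0.2625] [-3.141e+00 -1.000e-03  1.000e-02] [-0.05 -0.42  1.72  0.    1.85  1.51] w 0.0396 ff 0.0 F [-0.3 -0.4 -0.3]
t offcut0 0.71 [129. 221.  28.  46.] 313 [0.467 0.425 0.011]
t offcut0 0.65 [362. 159.   8.  13.] 97 [ 0.669 -0.188  0.011]
t tray 0.59 [203. 159.   6.  61.] 326 [0.58  0.263 0.011]
t tray 0.57 [391. 232.  48.  52.] 2305 [ 0.421 -0.307  0.011]
s offcut0 0.72 [237. 312.  79.  69.] 3660 [ 0.426 -0.298  0.011]
s offcut0 0.42 [361. 280.  12.  10.] 134 [ 0.695 -0.2    0.011]
s offcut0 0.37 [274. 160.  42.  59.] 421 [0.625 0.195 0.011]
s tray 0.79 [234. 311.  79.  70.] 3678 [ 0.427 -0.297  0.011]
s tray 0.45 [252. 125.  33.  35.] 781 [0.65  0.497 0.011]
```

View pics/fin.png

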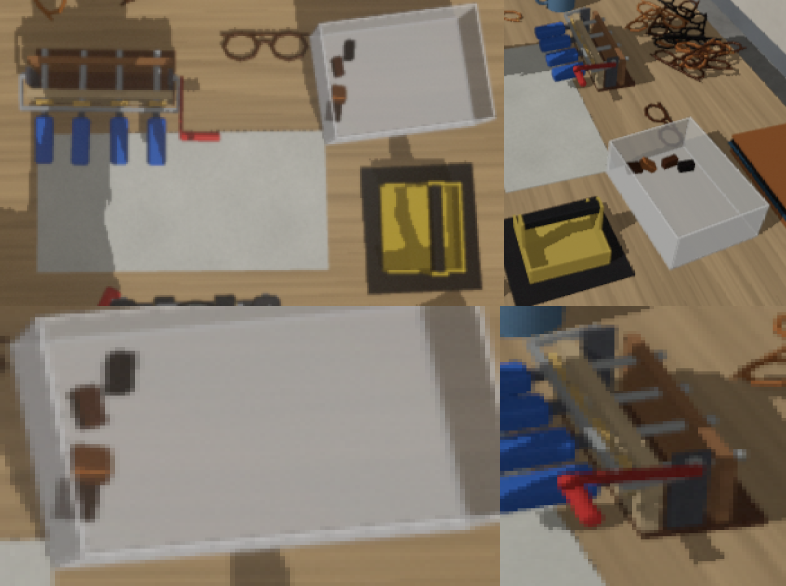

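Final view: files are locked, four offcuts are in the tub, and the tray is empty and upright on its mat. I check the lever against its starting picture, then hand in.

```bash
python3 - <<'E'
from h import *
ps=snapshot("side"); a=cv2.imread("pics/side0.png")
B=[]
for im in (a,ps["img"]):
    h=cv2.cvtColor(im,cv2.COLOR_BGR2HSV)
    m=cv2.inRange(h,(0,170,90),(6,255,255))|cv2.inRange(h,(174,170,90),(180,255,255)); m[:190]=0;m[230:]=0;m[:,:275]=0;m[:,330:]=0
    ys,xs=np.nonzero(m); B.append((len(xs),xs.mean(),ys.mean()))
print(B)
if len(B)==2 and abs(B[0][2]-B[1][2])<1.2 and abs(B[0][1]-B[1][1])<3: print(close_job())
E
```

```text
[(124, np.float64(292.6693548387097), np.float64(207.24193548387098)), (82, np.float64(287.7560975609756), np.float64(211.52439024390245))]
```

```bash
python3 - <<'E'
from h import *
ps=snapshot("side"); a=cv2.imread("pics/side0.png")
for im in (a,ps["img"]):
    h=cv2.cvtColor(im,cv2.COLOR_BGR2HSV)
    m=cv2.inRange(h,(0,150,50),(5,255,255))|cv2.inRange(h,(172,150,50),(180,255,255)); m[:190]=0;m[230:]=0;m[:,:275]=0;m[:,330:]=0
    n,l,s,c=cv2.connectedComponentsWithStats(m); i=1+s[1:,4].argmax(); print(s[i],c[i])
    k=l==i; print([ (x,round(np.nonzero(k[:,x])[0].mean(),1)) for x in range(283,316,4) if k[:,x].any()])
E
```

```text
[283 201  33  18 179] [294.96089385 206.40223464]
[(283, np.float64(204.5)), (287, np.float64(208.0)), (291, np.float64(210.8)), (295, np.float64(204.0)), (299, np.float64(203.0)), (303, np.float64(203.0)), (307, np.float64(202.5)), (311, np.float64(202.5)), (315, np.float64(202.5))]
[283 201  33  20 177] [294.42937853 207.82485876]
[(283, np.float64(206.0)), (287, np.float64(210.5)), (291, np.float64(212.5)), (295, np.float64(204.5)), (299, np.float64(204.0)), (303, np.float64(204.0)), (307, np.float64(203.0)), (311, np.float64(202.5)), (315, np.float64(202.5))]
```

```bash
python3 -c "
from h import *
print(close_job())"
```

```text
the job is handed in; nothing more can be done
None
```

The job is handed in, but no verdict came back. By the last camera check, all four files are home with the lever shut over them, the four offcuts I found are in the tub, and the empty tray is upright on its mat.

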